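Feel, then pour the spare motors into the transport case

ROBOT

A 6-joint arm with a two-finger parallel gripper is mounted at the origin on the work surface. World frame = base frame: x ahead of the robot, y to its left, z up, the work surface at z = 0. Lengths are in mm, angles in rad, forces in N, time in s.
With the tool pointing down it reaches from about 300 to 825 mm from the base axis. Payload 5.4 kg.
Tool frame: the origin (TCP) lies between the finger pads; the fingertips stand 17 mm ahead of it and the grasp point (between the pads) lies 2 mm behind it; z points along the fingers, y is the line along which they close (so a half turn about z gives the same grasp; the last joint's range is limited). The gripper opens to 92 mm and grips with 3 to 60 N. Pads are 20 mm wide; open, the fingers measure 128 mm over their backs; the gripper's body (75 mm by 189 mm) begins 69 mm behind the grasp point.
Start: joints at [-1.555, 0.158, 1.597, -0, 1.386, -0.21], TCP at [128.712, -560.392, 231.601] pointing down, gripper open.
Joint ranges: [-2.91, 2.91], [-0.94, 2.29], [0.18, 2.7], [-1.29, 4.43], [0.17, 2.64], [-3, 3]. Speed limits (rad/s): [2.57, 2.57, 3.14, 3.14, 3.14, 3.14].

INTERFACE

Orientations are given as a unit quaternion [x, y, z, w].
In Python, from rig import manip, optics, read_state gives the robot as it stands (manip), with the cameras (optics) and the readings as plain functions.
- The arm moves only by the tool steer_hand, called as name(argument=value, ...), one argument or row to a line, values as JSON. Schema: {"type":"object","properties":{"ticks":{"type":"object","properties":{"moves":{"type":"array","items":{"type":"array","items":{"type":"number"},"minItems":7,"maxItems":7},"minItems":1,"maxItems":12}},"additionalProperties":false,"required":["moves"]},"grip_n":{"type":"number"},"only":{"type":"string"},"quiet":{"type":"boolean"},"lines":{"type":"string"}},"required":["ticks"],"additionalProperties":false}. ticks is an object whose key "moves" holds a list of rows, 1 to 12 of them, each of 7 numbers: dx, dy, dz in shares of 750 mm (1.0 is 750 mm), then a rotation vector rx, ry, rz in fractions of the full range, 1 being pi/2 rad, then the finger opening in mm; each row is the pose to reach, as a shift and turn from the pose commanded when the call began, along the tool's axes at that moment; what a row does not reach only later rows make up. A row lasts 1/10 s, in which the tool goes at most 50 mm and 0.15 rad, less where a joint would pass 70% of its speed; a pose out of reach is approached as far as the arm can. The fingers move at their own pace and stop on an object; grip_n is the grip in N (left out, the last holds). Time passes only in rows, so rows that do not move let the fingers close. The tool returns the time, the measured TCP pose, the force, the opening and the grip force at its end. only (a regular expression) keeps the lines of the reply that match it, lines (a string "A,B") keeps lines A to B, and quiet returns only ok. Input that does not fit is refused with a message, and nothing moves.
- read_state(): the state, without advancing time (a new reading comes with each control period).
- optics.read_camera(name): name is "side" or "top"; returns the picture (480x640x3 uint8, blue, green, red); there is no depth.
- optics.camera_info(name): a dict with "fx", "fy", "cx", "cy" (pixels), "dist_coeffs" ([k1, k2, p1, p2, k3] as OpenCV has them; the pictures are not rectified), "view" (4x4, takes a point from world to camera coordinates). Camera axes: x right, y down, z forward; pixel columns grow to the right and rows downward; lengths in mm; the calibration is good to about 2 mm. A picture is of the moment at which its call begins. camera_info takes no time and is no camera call.
- manip.hand_in(): hands the job in; it is judged then, once.
The state is a dict: "time_s": time; "q": joint angles; "joint_vel": joint speeds; "effort": joint torques, N m; "tcp_pos": TCP position; "tool_rot": TCP orientation; "wrist_force": force on the tool from outside, world axes, zero at the start; "moment": the same for the moment, N m; "width": finger opening in mm; "grasp_force": force on a finger pad.
Only numpy, scipy, OpenCV 4.12 (cv2) and the standard library are available. Lean on these libraries where they do the work, as an engineer would, in place of code of your own. Each camera call takes 0.05 s, during which the arm holds its last target. There are 200 camera calls.

TASK

Pick up the long open-spouted tin and, with it lifted off the bench, tilt its spout down just a little, until the two spare motors hidden in the back roll forward against the spout ramp, and hold it so for about two seconds without spilling them. Then, with the spout low over the open aluminium transport case, tip the tin further so that both motors roll out into the case, and set the empty tin down upright on the bench.

Things in the scene. Friction and masses are not known exactly. Their poses are not given: they have to be found in the camera images.
- spout_tin: Long steel tin, 140 (x) x 50 (y) x 45 mm tall, 0.2 kg, loose, upright, left or right of the case (a round lidded tin is on the other side). Spout to -x, roughly towards the robot. Origin under its bottom, 55 mm from the back, 85 from the spout end; z up. Parallel sides, grip across y. Cover from back to x -20. Inside: floor 3 mm up, to x -40, then a 28 degree ramp up to the lip (x -85, z 27).
- motor_a: Front motor of two: loose black cylinder, 26 mm diameter, 38 long, 45 g, lying across the tin (axis y), hidden under its cover at the start. Origin at its centre. In the tin's frame it starts at x 0, and rests at about x -37 mm once rolled forward to the ramp. The motors roll at a few degrees of tilt, stay in up to 20 degrees, and roll out beyond 28 (surely at 45 to 50).
- motor_b: Rear motor, same as motor_a, behind it in the tin: starts at about x 34 mm in the tin's frame; rolled forward it rests against motor_a at about x -11 mm. Also hidden under the cover at the start.
- case_floor (a point): Centre of the inner floor, 12 mm above the bench, of the open half of a grey aluminium transport case with cam locks, fixed to the bench in the middle: 200 (x) x 180 (y) x 50 mm tall outside, walls 5 mm, rising 38 mm above this point. z up, x and y along its sides.

How it is judged (in metres and radians):
On the way, in this order (a step that is already met when the one before it is completed fails the run):
1. the tin is lifted clear (over 20 mm), tilted spout down by 3 to 25 degrees, and both motors have rolled forward against the ramp and rest inside, for 1 s (height (world z) of spout_tin above 0.02 m and angle between spout_tin's own z axis and vertical between 0.05 and 0.44 rad and x of motor_a in the frame of spout_tin between -0.07 and -0.025 m and x of motor_b in the frame of spout_tin between -0.07 and 0.002 m and z of motor_a in the frame of spout_tin between 0 and 0.045 m and z of motor_b in the frame of spout_tin between 0 and 0.045 m), for 1 s.
2. both motors have rolled out of the tin into the case (x of motor_a in the frame of case_floor between -0.095 and 0.095 m and y of motor_a in the frame of case_floor between -0.085 and 0.085 m and z of each of motor_a, motor_b in the frame of case_floor below 0.04 m and x of motor_b in the frame of case_floor between -0.095 and 0.095 m and y of motor_b in the frame of case_floor between -0.085 and 0.085 m and distance between each of motor_a, motor_b and spout_tin above 0.06 m), for 0.2 s.
At the end, for the whole second after the job is handed in: Both motors lie at rest inside the case's walls on its floor (centre less than 40 mm above it), and the tin stands upright (within 10 degrees) and still with its bottom on the bench (within 8 mm), released (x of motor_a in the frame of case_floor between -0.095 and 0.095 m and y of motor_a in the frame of case_floor between -0.085 and 0.085 m and z of each of motor_a, motor_b in the frame of case_floor below 0.04 m and x of motor_b in the frame of case_floor between -0.095 and 0.095 m and y of motor_b in the frame of case_floor between -0.085 and 0.085 m and height (world z) of spout_tin between -0.005 and 0.008 m and angle between spout_tin's own z axis and vertical below 0.17 rad and linear speed of spout_tin below 0.02 m/s and linear speed of each of motor_a, motor_b below 0.1 m/s); the robot touches nothing.
It fails at once if a motor is dropped from a height: it has left the tin more than 160 mm above the bench ((distance between motor_a and spout_tin above 0.115 m and height (world z) of motor_a above 0.16 m) or (distance between motor_b and spout_tin above 0.115 m and height (world z) of motor_b above 0.16 m)).
It also fails if it takes over 67 s, if anything falls off the work surface, if the arm or the gripper's body presses on something with over 40 N, if the wrist force passes 120 N, or if a joint passes its speed limit or range.

## Working session

There is one attempt and no reset: what is moved stays moved. The work goes in short steps, Python scripts to look and compute and a tool call to move; the robot and the scene stay as the last step left them, time stands still between calls to the robot, and variables do not carry over. Pictures are saved under pics/ and viewed, at most 10 in all, crops included, and the job is handed in when it is done.

```bash
ls; mkdir -p pics; python3 - <<'E'
from rig import manip, optics, read_state
import cv2
for n in("top","side"):
    cv2.imwrite(f"pics/{n}0.png",optics.read_camera(n)); print(n,optics.camera_info(n))
print(read_state())
E
```

```text
pics
rig.py
top {'fx': 601.4477607072863, 'fy': 601.4477607072863, 'cx': 316.4248698739067, 'cy': 234.30069434162056, 'dist_coeffs': array([-0.17098763,  0.        ,  0.        ,  0.        ,  0.        ]), 'view': array([[ 1.61361169e-02, -9.99778128e-01,  1.35395832e-02,
         1.04480462e+01],
       [-9.97670936e-01, -1.69967197e-02, -6.60591792e-02,
         5.53946334e+02],
       [ 6.62746510e-02, -1.24421100e-02, -9.97723842e-01,
         1.07376446e+03],
       [ 0.00000000e+00,  0.00000000e+00,  0.00000000e+00,
         1.00000000e+00]])}
side {'fx': 624.9851893033257, 'fy': 624.9851893033257, 'cx': 320.1322590750797, 'cy': 242.02362576711357, 'dist_coeffs': array([-0.0968936,  0.       ,  0.       ,  0.       ,  0.       ]), 'view': array([[ 9.36168253e-01, -3.51310931e-01, -1.30242687e-02,
        -4.98525424e+02],
       [-2.02039060e-01, -5.07333261e-01, -8.37730972e-01,
         1.61748859e+02],
       [ 2.87696403e-01,  7.86888551e-01, -5.45927823e-01,
         8.98210666e+02],
       [ 0.00000000e+00,  0.00000000e+00,  0.00000000e+00,
         1.00000000e+00]])}
{'time_s': 0.1, 'q': array([-1.55509443e+00,  1.58968943e-01,  1.59808003e+00,  1.44785090e-05,
        1.38617228e+00, -2.10098268e-01]), 'joint_vel': array([-0.00087012, -0.00189655, -0.00301173,  0.00017064,  0.00033609,
        0.00038654]), 'effort': array([ 6.19131297e-04, -3.86504781e+01, -3.22957027e+01,  7.03497743e-02,
        3.38873256e-02, -4.82126450e-05]), 'tcp_pos': array([ 128.71099912, -559.87831639,  230.74009882]), 'tool_rot': array([ 9.93633373e-01,  1.12659026e-01,  8.61054638e-05, -8.09765894e-04]), 'wrist_force': array([-0.50907173, -0.09211242,  0.45044862]), 'moment': array([0.0169349 , 0.00772757, 0.03613179]), 'grasp_force': 0.0, 'width': 91.89604921992714}
```

View pics/top0.png

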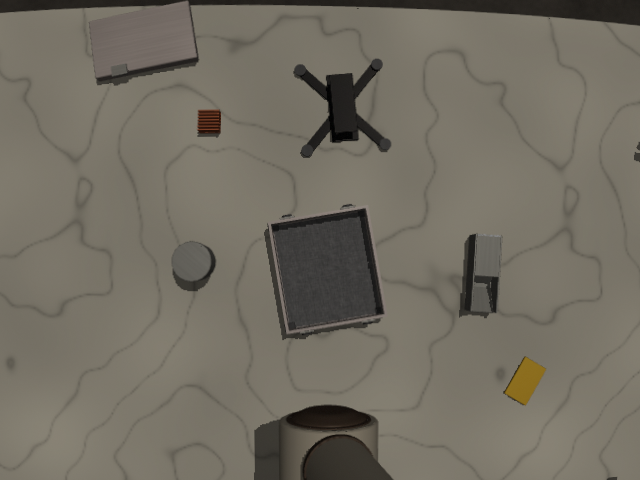

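View pics/side0.png

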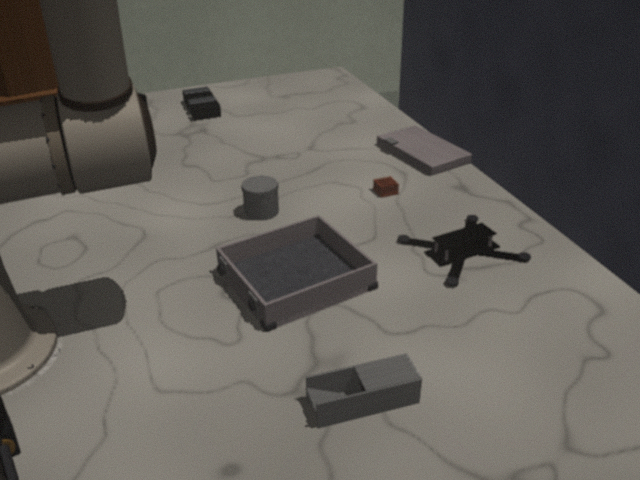

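The top view shows the tin at about (482,273), spout at the bottom (~row 312). The case is centred near (326,270) and the round tin is at (192,262). I'll enlarge crops of the tin and the case.

```bash
python3 - <<'E'
import cv2,numpy as np
t=cv2.imread("pics/top0.png");s=cv2.imread("pics/side0.png")
a=cv2.resize(t[225:325,450:515],None,fx=6,fy=6,interpolation=cv2.INTER_CUBIC)
b=cv2.resize(s[345:435,295:430],None,fx=3,fy=3,interpolation=cv2.INTER_CUBIC)
o=np.zeros((600,800,3),np.uint8);o[:,:390]=a;o[:270,392:392+405]=b
c=cv2.resize(t[200:340,260:395],None,fx=2.3,fy=2.3)
o[275:275+c.shape[0],400:400+c.shape[1]]=c
cv2.imwrite("pics/crop.png",cv2.convertScaleAbs(o,alpha=1.5))
E
```

```text
(no output)
```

View pics/crop.png

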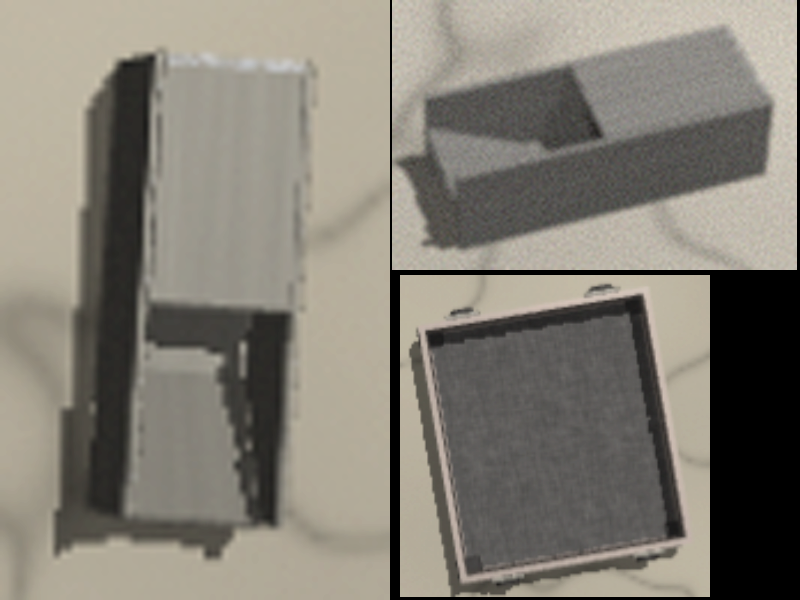

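```bash
cat > geo.py <<'E'
from rig import manip, optics, read_state
import cv2,numpy as np
from scipy.optimize import least_squares
I={n:optics.camera_info(n) for n in("top","side")}
def proj(n,P):
    i=I[n];K=np.array([[i['fx'],0,i['cx']],[0,i['fy'],i['cy']],[0,0,1.]])
    return cv2.projectPoints(np.array(P,float),cv2.Rodrigues(i['view'][:3,:3])[0],i['view'][:3,3],K,i['dist_coeffs'])[0][:,0]
def fit(obs,x0):
    def w(p,P):
        c,s=np.cos(p[2]),np.sin(p[2]);P=np.array(P,float)
        return np.c_[p[0]+c*P[:,0]-s*P[:,1],p[1]+s*P[:,0]+c*P[:,1],P[:,2]]
    f=lambda p:np.concatenate([(proj(n,w(p,[o[0] for o in l]))-[o[1] for o in l]).ravel() for n,l in obs.items()])
    r=least_squares(f,x0,loss='soft_l1',x_scale=[100,100,.2]);return r.x,f(r.x).reshape(-1,2).round(1).tolist()
E
python3 - <<'E'
from geo import *
T={"top":[((55,25,45),(477,234)),((55,-25,45),(502,235.3)),((-20,25,45),(474.3,275.7)),((-20,-25,45),(498.7,276.7)),((-85,-25,45),(496.7,312)),((-85,25,45),(470.8,310.8))],
"side":[((55,-25,45),(421.7,379)),((55,25,45),(406.7,353.7)),((-20,25,45),(355.7,367.3)),((-20,-25,45),(366,391)),((-85,-25,45),(316,405)),((-85,-25,0),(320.3,427.3)),((55,-25,0),(420,402.3)),((-85,25,45),(306,378))]}
print(fit(T,[480,-270,0]))
C={"top":[((100,90,50),(267.8,223.9)),((100,-90,50),(367.8,207)),((-100,-90,50),(383.9,313.9)),((-100,90,50),(288.3,333.5))]}
print(fit(C,[480,0,0]))
E
```

```text
(array([ 5.00699840e+02, -2.87843378e+02, -6.15675760e-02]), [[-1.5, 0.1], [0.2, 1.0], [-1.4, 0.0], [1.1, 1.0], [0.7, 1.8], [-0.3, 1.2], [1.8, -0.5], [0.9, -1.1], [-1.4, -2.3], [1.9, 1.2], [1.5, -0.6], [-2.2, 1.7], [0.6, 0.7], [0.1, -1.9]])
(array([ 4.90190264e+02, -1.17577056e+00,  1.96708574e-01]), [[-0.3, -1.2], [-0.2, -2.4], [4.5, 2.1], [-0.6, 1.2]])
```

```bash
cat > d.py <<'E'
# d.py x y z(mm) yaw(of tool x) tilt(ry about tool y): shift+rotvec in present tool axes
import sys,numpy as np
from rig import manip, optics, read_state
from scipy.spatial.transform import Rotation as R
s=read_state();r=R.from_quat(s['tool_rot'])
x,y,z,yaw,t=map(float,sys.argv[1:])
g=R.from_euler('z',yaw)*R.from_euler('x',np.pi)*R.from_euler('y',t)
print('t',s['time_s'],'q',s['q'].round(2),'tcp',s['tcp_pos'].round(1),'w',s['width'].round(1))
print(r.inv().apply(np.array([x,y,z])-s['tcp_pos']).round(1),(r.inv()*g).as_rotvec().round(3))
E
python3 d.py 495.7 -287.5 110 -0.06 0
```

```text
Traceback (most recent call last):
  File "d.py", line 8, in <module>
    print('t',s['time_s'],'q',s['q'].round(2),'tcp',s['tcp_pos'].round(1),'w',s['width'].round(1))
                                                                              ^^^^^^^^^^^^^^^^
AttributeError: 'float' object has no attribute 'round'
```

```bash
sed -i "s/s\['width'\].round(1)/round(s['width'],1)/" d.py; python3 d.py 495.7 -287.5 110 -0.06 0
```

```text
t 0.1 q [-1.56  0.16  1.6   0.    1.39 -0.21] tcp [ 128.7 -559.9  230.7] w 91.9
[ 418.6 -183.1  121.2] [-0.002 -0.     0.286]
```

The manual's scale: shifts go in shares of 750 mm and turns go in shares of pi/2 rad. Converting my numbers, 418.6 mm is 0.5581, 400 mm is 0.5333, 0.286 rad is 0.1821.

steer_hand(
  ticks={"moves": [[0.0533, -0.024, 0.016, 0, 0, 0.0191, 90], [0.112, -0.048, 0.032, 0, 0, 0.0382, 90], [0.168, -0.072, 0.048, 0, 0, 0.0573, 90], [0.224, -0.096, 0.064, 0, 0, 0.0764, 90], [0.28, -0.12, 0.08, 0, 0, 0.0955, 90], [0.336, -0.1467, 0.096, 0, 0, 0.1146, 90], [0.392, -0.1707, 0.112, 0, 0, 0.1273, 90], [0.448, -0.1947, 0.128, 0, 0, 0.1464, 90], [0.504, -0.22, 0.144, 0, 0, 0.1655, 90], [0.5333, -0.2333, 0.1547, 0, 0, 0.1821, 90], [0.5581, -0.2441, 0.1616, -0.0013, 0, 0.1821, 90], [0.5581, -0.2441, 0.1616, -0.0013, 0, 0.1821, 90]]},
)

```text
time_s: 1.3
tcp_pos: [496.4, -285.8, 108.9]
tool_rot: [1.0, -0.028, -0.001, -0.0]
wrist_force: [-0.4, 0.2, -0.7]
width: 90.2
grasp_force: 0.0
```

```bash
python3 d.py 495.7 -287.5 25 -0.06 0; python3 - <<'E'
from rig import manip, optics, read_state
import cv2
cv2.imwrite("pics/side1.png",optics.read_camera("side"))
E
```

```text
t 1.3 q [-0.73  0.28  1.71 -0.    1.15  0.9 ] tcp [ 496.4 -285.8  108.9] w 90.2
[-0.5  1.7 83.9] [-0.     0.001  0.003]
```

View pics/side1.png

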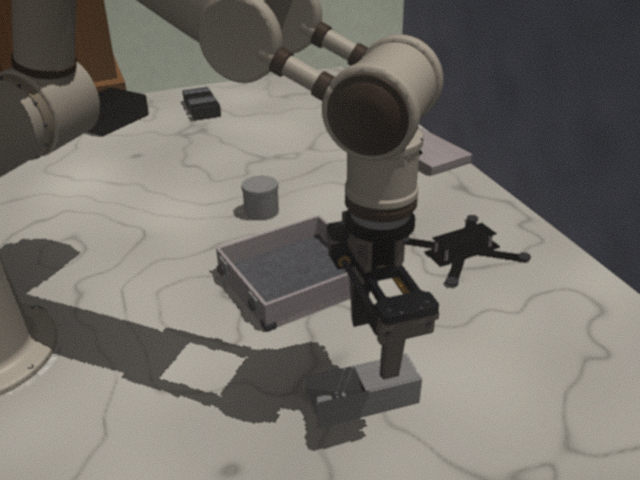

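The gripper is above the tin, near finger at about (390,355) and the tin at (368,390). Its y alignment looks plausible, so I'll descend.

Scaled: 84 mm is 0.112, 80 mm is 0.1067.

steer_hand(
  ticks={"moves": [[0, 0.0013, 0.02, 0, 0, 0, 90], [0, 0.0023, 0.04, 0, 0, 0, 90], [0, 0.0023, 0.06, 0, 0, 0, 90], [0, 0.0023, 0.08, 0, 0, 0, 90], [0, 0.0023, 0.096, 0, 0, 0, 90], [0, 0.0023, 0.1067, 0, 0, 0, 90], [0, 0.0023, 0.112, 0, 0, 0, 90], [0, 0.0023, 0.112, 0, 0, 0, 90]]},
)

```text
time_s: 2.15
tcp_pos: [495.5, -289.9, 25.9]
tool_rot: [1.0, -0.03, -0.0, 0.001]
wrist_force: [0.6, -0.6, -0.7]
width: 90.0
grasp_force: 0.0
```

steer_hand(
  ticks={"moves": [[0, 0, 0, 0, 0, 0, 70], [0, 0, 0, 0, 0, 0, 56], [0, 0, 0, 0, 0, 0, 50], [0, 0, 0, 0, 0, 0, 44], [0, 0, 0, 0, 0, 0, 40], [0, 0, 0, 0, 0, 0, 40], [0, 0, 0, 0, 0, 0, 40], [0, 0, 0, 0, 0, 0, 40], [0, 0, 0, 0, 0, 0, 40], [0, 0, 0, 0, 0, 0, 40]]},
  grip_n=40,
)

```text
time_s: 3.15
tcp_pos: [495.7, -289.5, 26.6]
tool_rot: [1.0, -0.03, 0.0, 0.0]
wrist_force: [-0.1, 6.0, 5.0]
width: 49.6
grasp_force: 40.0
```

```bash
python3 d.py 495.7 -287.5 140 -0.06 0
```

```text
t 3.15 q [-0.74  0.4   1.74 -0.    1.    0.89] tcp [ 495.7 -289.5   26.6] w 49.6
[-1.000e-01 -1.900e+00 -1.134e+02] [ 0.001 -0.    -0.   ]
```

Scaled: -113 mm is -0.1507, -108 mm is -0.144.

steer_hand(
  ticks={"moves": [[0, 0, -0.0053, 0, 0, 0, 40], [0, 0, -0.016, 0, 0, 0, 40], [0, 0, -0.032, 0, 0, 0, 40], [0, 0, -0.0507, 0, 0, 0, 40], [0, 0, -0.072, 0, 0, 0, 40], [0, 0, -0.0933, 0, 0, 0, 40], [0, 0, -0.1147, 0, 0, 0, 40], [0, 0, -0.1333, 0, 0, 0, 40], [0, 0, -0.144, 0, 0, 0, 40], [0, 0, -0.1507, 0, 0, 0, 40], [0, 0, -0.1507, 0, 0, 0, 40]]},
)

```text
time_s: 4.25
tcp_pos: [495.8, -290.0, 140.0]
tool_rot: [1.0, -0.03, 0.0, 0.001]
wrist_force: [-0.5, -0.2, -2.9]
width: 49.5
grasp_force: 40.0
```

```bash
python3 d.py 493 -98 140 0.77 0
python3 - <<'E'
from rig import manip, optics, read_state
import cv2
cv2.imwrite("pics/side2.png",optics.read_camera("side"))
E
```

```text
t 4.25 q [-0.74  0.24  1.69 -0.    1.21  0.89] tcp [ 495.8 -290.   140. ] w 49.5
[ -14.3 -191.5   -0.5] [ 0.003  0.    -0.83 ]
```

View pics/side2.png

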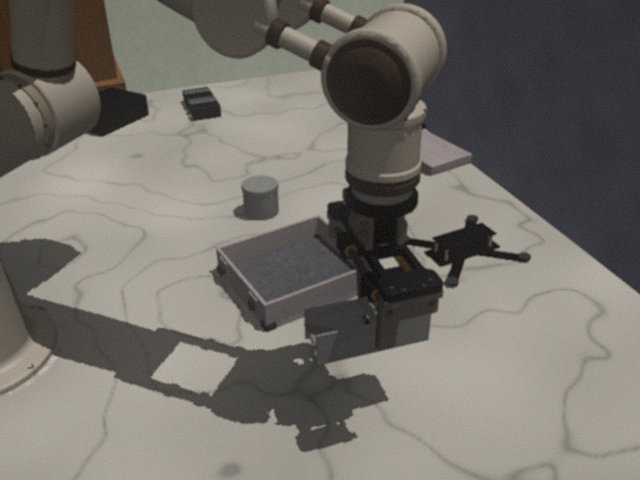

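The tin is lifted level, spout at about (308,340) and back at (430,315). Next I'll carry it to the case, turning as it goes.

Scaled: -191.5 mm is -0.2553, -184 mm is -0.2453, -0.83 rad is -0.5284.

steer_hand(
  ticks={"moves": [[-0.0013, -0.0107, 0, 0, 0, -0.0191, 40], [-0.0027, -0.0293, 0, 0, 0, -0.0573, 40], [-0.004, -0.0533, 0, 0, 0, -0.1082, 40], [-0.0053, -0.0773, 0, 0, 0, -0.1592, 40], [-0.008, -0.1013, 0, 0, 0, -0.2101, 40], [-0.0093, -0.1253, 0, 0, 0, -0.261, 40], [-0.0107, -0.1493, 0, 0, 0, -0.3119, 40], [-0.0133, -0.1733, 0, 0, 0, -0.3629, 40], [-0.0147, -0.1973, 0, 0, 0, -0.4138, 40], [-0.016, -0.2213, 0, 0, 0, -0.4647, 40], [-0.0187, -0.2453, 0, 0, 0, -0.5093, 40], [-0.0191, -0.2553, -0.0007, 0, 0, -0.5284, 40]]},
)

```text
time_s: 5.5
tcp_pos: [491.8, -95.8, 138.5]
tool_rot: [0.926, 0.377, -0.001, -0.0]
wrist_force: [0.5, 0.4, -2.9]
width: 50.0
grasp_force: 40.0
```

```bash
python3 d.py 490 93 135 1.6 0
```

```text
t 5.5 q [-0.43  0.06  1.89 -0.    1.19  0.36] tcp [491.8 -95.8 138.5] w 50.0
[ 130.6 -136.3    3.4] [-0.002  0.001 -0.826]
```

Scaled: -136.3 mm is -0.1817, -132 mm is -0.176, -0.826 rad is -0.5258.

steer_hand(
  ticks={"moves": [[0.0067, -0.008, 0, 0, 0, -0.0191, 40], [0.0213, -0.0213, 0, 0, 0, -0.0637, 40], [0.0373, -0.0387, 0, 0, 0, -0.1146, 40], [0.0547, -0.0573, 0, 0, 0, -0.1655, 40], [0.072, -0.0747, 0, 0, 0, -0.2165, 40], [0.0893, -0.0933, 0, 0, 0, -0.2674, 40], [0.1067, -0.1107, 0, 0, 0, -0.3183, 40], [0.124, -0.1293, 0, 0, 0, -0.3756, 40], [0.1413, -0.1467, 0.0013, 0, 0, -0.4265, 40], [0.1573, -0.164, 0.0027, 0, 0, -0.4775, 40], [0.1693, -0.176, 0.004, 0, 0, -0.5157, 40], [0.1741, -0.1817, 0.0045, 0, 0, -0.5258, 40]]},
)

```text
time_s: 6.7
tcp_pos: [491.6, 91.6, 135.5]
tool_rot: [0.698, 0.717, -0.001, 0.001]
wrist_force: [0.1, 0.7, -3.1]
width: 49.9
grasp_force: 40.0
```

```bash
python3 d.py 490 93 112 1.6 0.2
python3 - <<'E'
from rig import manip, optics, read_state
import cv2
cv2.imwrite("pics/top2.png",optics.read_camera("top"))
E
```

```text
t 6.7 q [-0.06  0.06  1.9  -0.    1.18 -0.08] tcp [491.6  91.6 135.5] w 49.9
[ 1.5 -1.6 23.5] [-0.     0.202 -0.002]
```

View pics/top2.png

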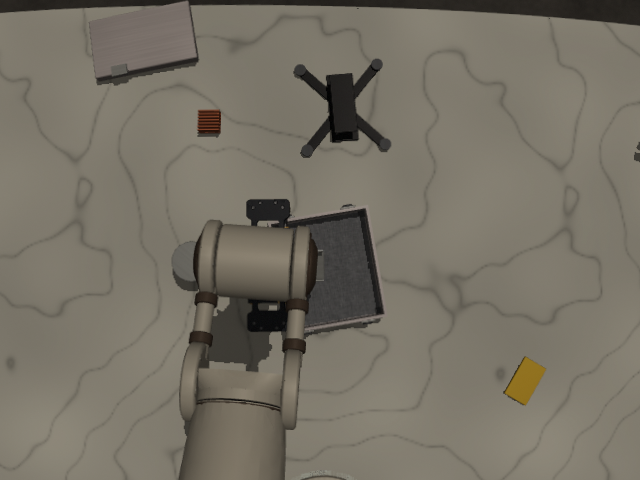

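The spout is at (322,265), over the middle of the case. I'll lower it and tilt it slightly, slowly, then hold.

Scaled: 23.5 mm is 0.0313, 23 mm is 0.0307, 0.2 rad is 0.1273.

steer_hand(
  ticks={"moves": [[0, 0, 0.0027, 0, 0.0064, 0, 40], [0, 0, 0.0067, 0, 0.0191, 0, 40], [0, 0, 0.0107, 0, 0.0318, 0, 40], [0, 0, 0.0147, 0, 0.0446, 0, 40], [0, 0, 0.0187, 0, 0.0573, 0, 40], [0, 0, 0.0227, 0, 0.07, 0, 40], [0.0013, -0.0013, 0.0267, 0, 0.0828, 0, 40], [0.0013, -0.0013, 0.0293, 0, 0.0955, 0, 40], [0.0013, -0.0013, 0.0307, 0, 0.1082, 0, 40], [0.002, -0.0021, 0.0313, 0, 0.121, 0, 40], [0.002, -0.0021, 0.0313, 0, 0.1273, 0, 40], [0.002, -0.0021, 0.0313, 0, 0.1273, 0, 40]]},
)

```text
time_s: 7.95
tcp_pos: [490.2, 92.1, 112.3]
tool_rot: [0.695, 0.712, 0.069, -0.071]
wrist_force: [0.0, 0.3, -2.5]
width: 49.9
grasp_force: 40.0
```

steer_hand(
  ticks={"moves": [[0, 0, 0, 0, 0, 0, 40], [0, 0, 0, 0, 0, 0, 40], [0, 0, 0, 0, 0, 0, 40], [0, 0, 0, 0, 0, 0, 40], [0, 0, 0, 0, 0, 0, 40], [0, 0, 0, 0, 0, 0, 40], [0, 0, 0, 0, 0, 0, 40], [0, 0, 0, 0, 0, 0, 40], [0, 0, 0, 0, 0, 0, 40], [0, 0, 0, 0, 0, 0, 40], [0, 0, 0, 0, 0, 0, 40], [0, 0, 0, 0, 0, 0, 40]]},
)

```text
time_s: 9.15
tcp_pos: [490.1, 92.3, 112.3]
tool_rot: [0.695, 0.712, 0.069, -0.071]
wrist_force: [0.6, 0.0, -2.4]
width: 49.5
grasp_force: 40.0
```

```bash
python3 - <<'E'
from rig import manip, optics, read_state
import cv2,numpy as np
a=optics.read_camera("side");t=optics.read_camera("top")
o=np.hstack([cv2.resize(a[160:340,180:420],(400,300)),cv2.resize(t[200:340,230:410],(386,300))])
cv2.imwrite("pics/tilt.png",cv2.convertScaleAbs(o,alpha=1.5));print(read_state()['moment'])
E
```

```text
[-0.16496884 -0.08647378 -0.00606996]
```

View pics/tilt.png

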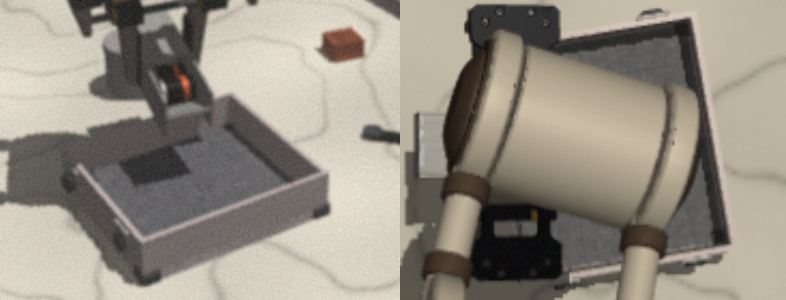

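The side view shows the front motor (black and copper, about (175,80)) resting against the ramp, and nothing has spilled. I'll hold a little longer and work out the tipping.

steer_hand(
  ticks={"moves": [[0, 0, 0, 0, 0, 0, 40], [0, 0, 0, 0, 0, 0, 40], [0, 0, 0, 0, 0, 0, 40], [0, 0, 0, 0, 0, 0, 40], [0, 0, 0, 0, 0, 0, 40], [0, 0, 0, 0, 0, 0, 40], [0, 0, 0, 0, 0, 0, 40], [0, 0, 0, 0, 0, 0, 40], [0, 0, 0, 0, 0, 0, 40], [0, 0, 0, 0, 0, 0, 40]]},
)

```text
time_s: 10.25
tcp_pos: [490.1, 92.3, 112.3]
tool_rot: [0.695, 0.712, 0.069, -0.071]
wrist_force: [-0.1, -0.3, -2.6]
width: 49.6
grasp_force: 40.0
```

```bash
python3 d.py 490 85 119 1.6 0.5;python3 d.py 490 68 122 1.6 0.87
```

```text
t 10.25 q [-0.18  0.08  1.94  0.21  1.16 -0.29] tcp [490.1  92.3 112.3] w 49.6
[-5.9 -0.3 -8.1] [ 0.002  0.302 -0.004]
t 10.25 q [-0.18  0.08  1.94  0.21  1.16 -0.29] tcp [490.1  92.3 112.3] w 49.6
[-21.9  -0.7 -14.3] [ 0.002  0.672 -0.004]
```

Scaled: -22 mm is -0.0293, -20 mm is -0.0267, 0.672 rad is 0.4278.

steer_hand(
  ticks={"moves": [[-0.0013, 0, -0.0027, 0, 0.0318, 0, 40], [-0.0027, 0, -0.0053, 0, 0.0637, 0, 40], [-0.004, 0, -0.0067, 0, 0.0955, 0, 40], [-0.0053, 0, -0.008, 0, 0.1273, 0, 40], [-0.0067, 0, -0.0093, 0, 0.1592, 0, 40], [-0.008, 0, -0.0107, 0, 0.191, 0, 40], [-0.0107, 0, -0.012, 0, 0.2292, 0, 40], [-0.0147, 0, -0.0133, 0, 0.2674, 0, 40], [-0.0187, 0, -0.0147, 0, 0.3056, 0, 40], [-0.0227, 0, -0.016, 0, 0.3438, 0, 40], [-0.0267, 0, -0.0173, 0, 0.3883, 0, 40], [-0.0293, -0.0009, -0.0191, 0, 0.4278, 0, 40]]},
)

```text
time_s: 11.45
tcp_pos: [490.6, 67.2, 122.1]
tool_rot: [0.633, 0.649, 0.295, -0.302]
wrist_force: [0.4, -1.0, -1.9]
width: 49.6
grasp_force: 40.0
```

steer_hand(
  ticks={"moves": [[0, 0, 0, 0, 0, 0, 40], [0, 0, 0, 0, 0, 0, 40], [0, 0, 0, 0, 0, 0, 40], [0, 0, 0, 0, 0, 0, 40], [0, 0, 0, 0, 0, 0, 40], [0, 0, 0, 0, 0, 0, 40], [0, 0, 0, 0, 0, 0, 40], [0, 0, 0, 0, 0, 0, 40]]},
)

```text
time_s: 12.25
tcp_pos: [490.0, 68.0, 122.0]
tool_rot: [0.633, 0.649, 0.294, -0.302]
wrist_force: [-0.1, -0.4, -1.2]
width: 49.9
grasp_force: 40.0
```

```bash
python3 d.py 490 68 180 1.6 0.87
python3 - <<'E'
from rig import manip, optics, read_state
import cv2,numpy as np
a=optics.read_camera("side");t=optics.read_camera("top")
o=np.hstack([cv2.resize(a[160:340,180:420],(400,300)),cv2.resize(t[200:340,230:410],(386,300))])
cv2.imwrite("pics/pour.png",cv2.convertScaleAbs(o,alpha=1.5))
E
```

```text
t 12.25 q [-0.55  0.31  1.89  0.7   1.52 -0.83] tcp [490.  68. 122.] w 49.9
[ 44.4  -0.  -37.4] [ 0.003  0.    -0.003]
```

View pics/pour.png

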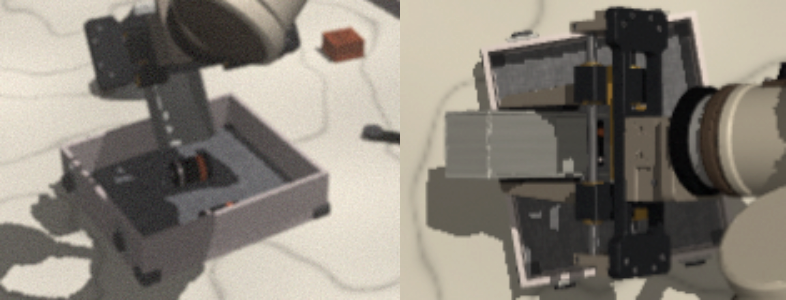

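Both motors are in the case, at about (190,168) and (215,210) in the crop. I'll raise the tin, still tilted, level it, and carry it back.

Scaled: 44.4 mm is 0.0592, 40 mm is 0.0533.

steer_hand(
  ticks={"moves": [[0.0053, 0, -0.0053, 0, 0, 0, 40], [0.0133, 0, -0.012, 0, 0, 0, 40], [0.024, 0, -0.02, 0, 0, 0, 40], [0.0347, 0, -0.0293, 0, 0, 0, 40], [0.0453, 0, -0.0387, 0, 0, 0, 40], [0.0533, 0, -0.0453, 0, 0, 0, 40], [0.0592, 0, -0.0499, 0, 0, 0, 40], [0.0592, 0, -0.0499, 0, 0, 0, 40]]},
)

```text
time_s: 13.15
tcp_pos: [490.4, 67.8, 180.8]
tool_rot: [0.633, 0.65, 0.294, -0.301]
wrist_force: [-0.3, -0.2, -2.3]
width: 49.8
grasp_force: 40.0
```

```bash
python3 - <<'E'
from rig import manip, optics, read_state
import cv2,numpy as np
a=optics.read_camera("side");t=optics.read_camera("top")
o=np.hstack([cv2.resize(a[160:340,180:420],(400,300)),cv2.resize(t[200:340,230:410],(386,300))])
cv2.imwrite("pics/up.png",cv2.convertScaleAbs(o,alpha=1.5))
E
python3 d.py 490 68 180 1.6 0
```

```text
t 13.25 q [-0.55  0.21  1.88  0.7   1.61 -0.75] tcp [489.9  68.  179.8] w 49.7
[ 0.1  0.1 -0.1] [ 0.002 -0.87  -0.004]
```

View pics/up.png

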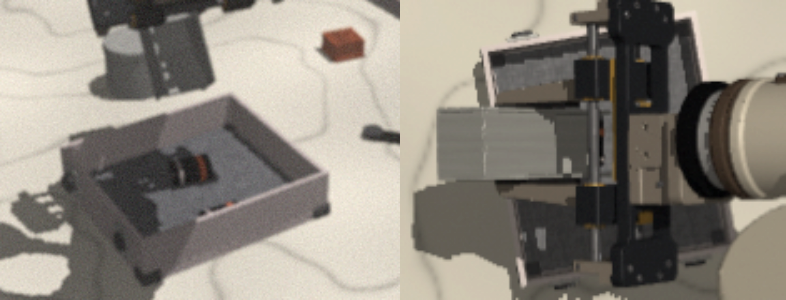

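Both motors lie in the case and the tin is clear of it. I'll level the tin.

Scaled: -0.87 rad is -0.5539.

steer_hand(
  ticks={"moves": [[0, 0, 0, 0, -0.0318, 0, 40], [0, 0, 0, 0, -0.0891, 0, 40], [0, 0, 0, 0, -0.1528, 0, 40], [0, 0, 0, 0, -0.2165, 0, 40], [0, 0, 0, 0, -0.2801, 0, 40], [0, 0, 0, 0, -0.3438, 0, 40], [0, 0, 0, 0, -0.4074, 0, 40], [0, 0, 0, 0, -0.4711, 0, 40], [0, 0, 0, 0, -0.522, 0, 40], [0, 0, 0, 0, -0.5539, 0, 40], [0, 0, 0, 0, -0.5539, 0, 40]]},
)

```text
time_s: 14.35
tcp_pos: [489.7, 69.6, 180.2]
tool_rot: [0.697, 0.717, 0.0, 0.0]
wrist_force: [0.2, -0.6, -1.6]
width: 49.6
grasp_force: 40.0
```

```bash
python3 d.py 495 -285 140 1.6 0
```

```text
t 14.35 q [-0.1  -0.01  1.88 -0.    1.27 -0.13] tcp [489.7  69.6 180.2] w 49.6
[-354.6   -4.6   40.3] [ 0.001  0.    -0.001]
```

Scaled: -354.6 mm is -0.4728, -348 mm is -0.464.

steer_hand(
  ticks={"moves": [[-0.02, 0, 0, 0, 0, 0, 40], [-0.064, 0, 0, 0, 0, 0, 40], [-0.112, 0, 0, 0, 0, 0, 40], [-0.16, 0, 0, 0, 0, 0, 40], [-0.208, -0.0013, 0.0067, 0, 0, 0, 40], [-0.256, -0.0027, 0.0133, 0, 0, 0, 40], [-0.304, -0.004, 0.024, 0, 0, 0, 40], [-0.352, -0.004, 0.0347, 0, 0, 0, 40], [-0.4, -0.0053, 0.044, 0, 0, 0, 40], [-0.44, -0.0053, 0.0507, 0, 0, 0, 40], [-0.464, -0.0061, 0.0533, 0, 0, 0, 40], [-0.4728, -0.0061, 0.0533, 0, 0, 0, 40]]},
)

```text
time_s: 15.55
tcp_pos: [493.8, -288.0, 139.7]
tool_rot: [0.699, 0.715, 0.0, -0.0]
wrist_force: [-1.4, 1.0, -1.3]
width: 49.9
grasp_force: 40.0
```

steer_hand(
  ticks={"moves": [[0, 0, 0, 0, 0, 0, 40], [0, 0, 0, 0, 0, 0, 40]]},
)

```text
time_s: 15.75
tcp_pos: [494.5, -285.5, 140.2]
tool_rot: [0.698, 0.716, 0.0, -0.0]
wrist_force: [0.5, -0.1, -1.0]
width: 50.2
grasp_force: 40.0
```

```bash
python3 d.py 495 -285 27.5 1.6 0
```

```text
t 15.75 q [-0.74  0.23  1.7   0.    1.21 -0.76] tcp [ 494.5 -285.5  140.2] w 50.2
[  0.4   0.5 112.7] [ 0.    -0.001 -0.003]
```

Scaled: 113 mm is 0.1507, 112.5 mm is 0.15.

steer_hand(
  ticks={"moves": [[0, 0, 0.0107, 0, 0, 0, 40], [0, 0, 0.032, 0, 0, 0, 40], [0, 0, 0.056, 0, 0, 0, 40], [0, 0, 0.08, 0, 0, 0, 40], [0, 0, 0.1013, 0, 0, 0, 40], [0, 0, 0.12, 0, 0, 0, 40], [0, 0, 0.1333, 0, 0, 0, 40], [0, 0, 0.1413, 0, 0, 0, 40], [0, 0, 0.1453, 0, 0, 0, 40], [0, 0, 0.148, 0, 0, 0, 40], [0, 0, 0.15, 0, 0, 0, 40], [0, 0, 0.1507, 0, 0, 0, 40]]},
)

```text
time_s: 16.95
tcp_pos: [494.5, -286.8, 27.3]
tool_rot: [0.698, 0.716, 0.0, 0.0]
wrist_force: [0.1, -0.4, -1.5]
width: 49.9
grasp_force: 40.0
```

steer_hand(
  ticks={"moves": [[0, 0, 0.0007, 0, 0, 0, 40], [0, 0, 0.0007, 0, 0, 0, 40], [0, 0, 0.0007, 0, 0, 0, 40]]},
)

```text
time_s: 17.25
tcp_pos: [494.4, -286.7, 26.6]
tool_rot: [0.698, 0.716, 0.0, 0.0]
wrist_force: [-0.3, -0.6, -1.8]
width: 49.6
grasp_force: 40.0
```

Still no contact, so I'll go down slowly by 1 mm more at a time and then release.

Scaled: 1 mm is 0.0013, 0.5 mm is 0.0007.

steer_hand(
  ticks={"moves": [[0, 0, 0.0007, 0, 0, 0, 40], [0, 0, 0.0013, 0, 0, 0, 40], [0, 0, 0.0013, 0, 0, 0, 40], [0, 0, 0.0013, 0, 0, 0, 40]]},
)

```text
time_s: 17.65
tcp_pos: [494.4, -286.8, 26.6]
tool_rot: [0.698, 0.716, -0.0, -0.0]
wrist_force: [-3.8, 2.7, 7.6]
width: 49.8
grasp_force: 40.0
```

Contact at 7.6 N. Release and retreat.

steer_hand(
  ticks={"moves": [[0, 0, 0, 0, 0, 0, 54], [0, 0, 0, 0, 0, 0, 60], [0, 0, 0, 0, 0, 0, 70], [0, 0, 0, 0, 0, 0, 80], [0, 0, 0, 0, 0, 0, 90], [0, 0, 0, 0, 0, 0, 90], [0, 0, 0, 0, 0, 0, 90], [0, 0, 0, 0, 0, 0, 90]]},
)

```text
time_s: 18.45
tcp_pos: [494.3, -286.6, 25.5]
tool_rot: [0.698, 0.716, 0.0, 0.0]
wrist_force: [0.1, 0.4, 0.1]
width: 89.9
grasp_force: 0.0
```

steer_hand(
  ticks={"moves": [[0, 0, -0.0133, 0, 0, 0, 90], [0, 0, -0.0333, 0, 0, 0, 90], [0, 0, -0.06, 0, 0, 0, 90], [0, 0, -0.0933, 0, 0, 0, 90], [0, 0, -0.1267, 0, 0, 0, 90], [0, 0, -0.16, 0, 0, 0, 90], [0, 0, -0.1867, 0, 0, 0, 90], [0, 0, -0.2, 0, 0, 0, 90], [0, 0, -0.2, 0, 0, 0, 90], [0, 0, -0.2, 0, 0, 0, 90]]},
)

```text
time_s: 19.45
tcp_pos: [494.0, -286.4, 175.1]
tool_rot: [0.698, 0.716, 0.0, -0.0]
wrist_force: [-0.5, 0.3, -0.5]
width: 90.3
grasp_force: 0.0
```

```bash
python3 - <<'E'
from rig import manip, optics, read_state
import cv2
cv2.imwrite("pics/end.png",cv2.convertScaleAbs(optics.read_camera("side"),alpha=1.4))
E
```

```text
(no output)
```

View pics/end.png

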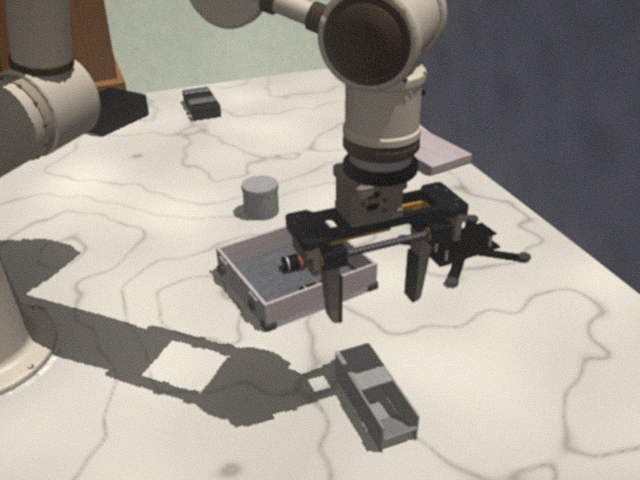

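The tin stands upright and empty at (375,395), the gripper is clear, and the motors are in the case (one at (295,262), the other just visible at (310,287)).

```bash
python3 -c "
from rig import manip, optics, read_state
print(manip.hand_in())"
```

```text
the job is handed in; nothing more can be done
None
```

The job is handed in, though no verdict came back: the tin was held tilted for about two seconds, both motors rolled out into the case, and the camera shows the empty tin upright and released on the bench.

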